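# Check a returned flask stopper in the bore gauge and sort it

### The job

Take the grey stopper that stands on the squared paper and try it upright, shank down, in the bore of the metal gauge block on the same paper, lowering it as far as it will go. If the shank goes down to the bottom of the bore, put the stopper into the wide compartment of the white tray; if it stops at the mouth of the bore, put it into the narrow compartment. Leave the other loose grey stopper where it stands on the bench.

Things in the scene. Friction and masses are not known exactly. Their poses are not given: they have to be found in the camera images.
- stopper_a: Loose grey stopper, 50 mm tall, 60 g, standing on its shank: head (top 24 mm) 42 mm across, shank (lower 26 mm) 24 mm across on one stopper, 32 mm on the other; which is not told. Origin: centre of the shank's underside, z up. Either this or stopper_b stands on the paper, within 75 mm of gauge's origin: that is the one to test. The other stands on the bare bench, over 110 mm away.
- stopper_b: Loose grey stopper, 50 mm tall, 60 g, standing on its shank: head (top 24 mm) 42 mm across, shank (lower 26 mm) 24 mm across on one stopper, 32 mm on the other; which is not told. Origin: centre of the shank's underside, z up. Either this or stopper_a stands on the paper, within 75 mm of gauge's origin: that is the one to test. The other stands on the bare bench, over 110 mm away.
- gauge: Fixed sheet of squared paper, 210 (x) by 148 mm (y), with an aluminium block on it. Origin: sheet centre at bench height, z up. Block 76 x 76 x 30 mm tall, centred at x -55, y 0. In its top, centred, a blind round bore 28 mm wide, 20 mm deep, mouth countersunk 45 deg to 38 mm. Foot of the 24 mm shank goes down to 10 mm above the bench, of the 32 mm one to 27. Stopper to test: near x +60, 25 mm or more clear of the block.
- tray: Fixed low white tray, 250 (x) by 130 mm (y), rim 22 mm high, walls and floor 4 mm, with a divider across it. Origin: centre of its underside at bench height, z up. Wide compartment (stoppers that go in): inside x -121 to +32 mm, centre -44. Narrow compartment (stoppers that do not): x +36 to +121 mm, centre +78. Both 122 mm wide in y.
There are look-alikes about, which are no part of the job. Leave any purple look-alike of the stopper_b alone. What is shaped like the stopper_a but blue or green is not meant.

How it is judged:
On the way:
1. the stopper is tried upright in the bore: either its shank is at the bottom of the bore (at least 14 of 20 mm deep), or, being too thick, it bears on the mouth, centred within 10 mm ((((x of stopper_a in the frame of gauge between -0.063 and -0.047 m and y of stopper_a in the frame of gauge between -0.008 and 0.008 m) and height (world z) of stopper_a below 0.016 m and angle between stopper_a's own z axis and vertical below 0.35 rad) or ((x of stopper_b in the frame of gauge between -0.065 and -0.045 m and y of stopper_b in the frame of gauge between -0.01 and 0.01 m) and height (world z) of stopper_b below 0.034 m and angle between stopper_b's own z axis and vertical below 0.25 rad and contact force between stopper_b and gauge above 0.2 N))), for 0.1 s.
At the end, for the whole second after the job is handed in: The stopper from the paper is at rest in the tray (foot centre within the compartment's walls): in the wide compartment if its shank went to the bottom of the bore, in the narrow one if not. The other loose stopper is at rest within 20 mm of its start (((x of stopper_a in the frame of tray between -0.121 and 0.032 m and y of stopper_a in the frame of tray between -0.061 and 0.061 m and height (world z) of stopper_a below 0.06 m and linear speed of each of stopper_a, stopper_b below 0.03 m/s and distance of stopper_b from where it was at the start of the episode below 0.02 m and horizontal distance between stopper_b and gauge above 0.11 m) or (x of stopper_b in the frame of tray between 0.036 and 0.121 m and y of stopper_b in the frame of tray between -0.061 and 0.061 m and height (world z) of stopper_b below 0.06 m and linear speed of each of stopper_b, stopper_a below 0.03 m/s and distance of stopper_a from where it was at the start of the episode below 0.02 m and horizontal distance between stopper_a and gauge above 0.11 m))); the robot touches nothing.
It also fails if it takes over 42 s, if anything falls off the work surface, if the arm or the gripper's body presses on something with over 40 N, if the wrist force passes 120 N, or if a joint passes its speed limit or range.

### The arm

A 6-joint arm with a two-finger parallel gripper is mounted at the origin on the work surface. World frame = base frame: x ahead of the robot, y to its left, z up, the work surface at z = 0. Lengths are in m, angles in rad, forces in N, time in s.
With the tool pointing down it reaches from about 0.275 to 0.725 m from the base axis. Payload 5.6 kg.
Tool frame: the origin (TCP) lies midway between the tips of the shut fingers; the grasp point (between the pads) lies 19 mm behind it; z points along the fingers, y is the line along which they close (so a half turn about z gives the same grasp; the last joint's range is limited). The gripper opens to 85 mm and grips with 20 to 120 N. Pads are 22 mm wide; open, the fingers measure 114 mm over their backs; the gripper's body (76 mm by 85 mm) begins 54 mm behind the grasp point. The pads swing forward as they close: fully open they stand 13 mm farther back than shut.
Start: joints at [-0.844, 0.255, 0.108, 0, -1.424, -0.285], TCP at [0.235, -0.497, 0.231] pointing down, gripper open.
Joint ranges: [-2.95, 2.95], [-1.21, 1.97], [-1.09, 1.5], [-2.87, 1.71], [-2.94, -0.07], [-3.05, 3.05]. Speed limits (rad/s): [2.57, 2.57, 3.14, 3.14, 3.14, 3.14].

### API

Orientations are given as a rotation vector (axis times angle).
In Python, from bench import arm gives the robot as it stands. The module is installed in compiled form; this text tells all that it offers.
- The arm moves only by the tool step_arm, never from a script. Its argument "deltas" is a list of rows, each an object of numbers: "rx", "ry", "rz": the turn, a rotation vector about the tool's x, y, z in rad; "x", "y", "z": the shift along the tool's x, y, z in cm; "claw": the closure, from 0 (fully open) to 1 (shut). A call has exactly 10 rows; each row is the pose to reach, as a shift and turn from the pose commanded when the call began, along the tool's axes at that moment; what a row does not reach only later rows make up. A row lasts 1/12 s, in which the tool goes at most 41.7 mm and 7.16 degrees, less where a joint would pass 70% of its speed; a pose out of reach is approached as far as the arm can. A call with a gripper value outside its range is refused whole. The fingers move at their own pace and stop on an object; the grip force is fixed at half the most. Time passes only in rows, so rows that repeat a pose let the fingers close, or fill a call up. It gives the time, the measured TCP pose, the force, the opening and the grip force at its end, in the units of the state.
- arm.observe(): the state, without advancing time (a new reading comes with each control period).
- arm.camera(name): name is "side" or "top" or "wrist"; returns the picture (400x640x3 uint8, red, green, blue); there is no depth.
- arm.camera_info(name): a dict with "fx", "fy", "cx", "cy" (pixels), "k1" (the pictures are not rectified: a ray, as slopes to the right and down, at radius r is drawn at 1 + k1 r^2 times it, then the intrinsics apply), "extrinsics" (4x4, takes a point from world to camera coordinates); the wrist camera has in their place "tool_from_camera" (4x4, takes a point from camera to tool coordinates, whose origin is the TCP and whose axes are the flange's). Camera axes: x right, y down, z forward; pixel columns grow to the right and rows downward; lengths in m; the calibration is good to about 2 mm. A picture is of the moment at which its call begins: read the wrist's pose just before it. camera_info takes no time and is no camera call.
- arm.close_job(): hands the job in; it is judged then, once.
The state is a dict: "clock": time; "joint_positions": joint angles; "qvel": joint speeds; "effort": joint torques, N m; "position": TCP position; "orientation": TCP orientation; "contact_force": force on the tool from outside, world axes, zero at the start; "ft_torque": the same for the moment, N m; "opening": finger opening in m; "gripper_force": force on a finger pad.
Only numpy, scipy, OpenCV 4.12 (cv2) and the standard library are available. Lean on these libraries where they do the work, as an engineer would, in place of code of your own. Each camera call takes 0.05 s, during which the arm holds its last target. There are 200 camera calls.

## Working session

There is one attempt and no reset: what is moved stays moved. The work goes in short steps, Python scripts to look and compute and a tool call to move; the robot and the scene stay as the last step left them, time stands still between calls to the robot, and variables do not carry over. Pictures are saved under pics/ and viewed, at most 10 in all, crops included, and the job is handed in when it is done.

Besides the shell and the picture viewer there is one more tool, called after ">>>" as name([rows], argument=value, ...), one row to a line, values as JSON. step_arm: Moves the arm, as the interface text tells. Its arguments: {"type":"object","properties":{"deltas":{"type":"array","items":{"type":"object","properties":{"rx":{"type":"number"},"ry":{"type":"number"},"rz":{"type":"number"},"x":{"type":"number"},"y":{"type":"number"},"z":{"type":"number"},"claw":{"type":"number"}}}}},"required":["deltas"]}

```bash
mkdir -p pics
python3 - <<'E'
from bench import arm
import cv2,numpy as np
print(arm.observe())
for n in("top","side"):
    im=arm.camera(n); np.save(n+'.npy',im); cv2.imwrite(f'pics/{n}0.png',im[:,:,::-1]); print(n,arm.camera_info(n))
print(arm.camera_info("wrist"))
E
```

```text
{'clock': 0.0, 'joint_positions': array([-8.44369732e-01,  2.55688920e-01,  1.06958753e-01, -5.07245964e-04,
       -1.42395185e+00, -2.84619645e-01]), 'qvel': array([-3.34704781e-05,  1.55860507e-04, -8.80978056e-06,  1.51440116e-03,
        1.40236309e-03,  3.20437883e-04]), 'effort': array([-1.47309097e-04, -3.86624658e+01,  2.37937939e+01,  5.36481544e+00,
       -5.86045164e-03,  4.08707777e-06]), 'position': array([ 0.23499559, -0.49667055,  0.23040339]), 'orientation': array([ 6.88139567e-01, -3.06481323e+00, -2.97275018e-03]), 'contact_force': array([ 0.30452886, -0.41372834, -1.07075825]), 'ft_torque': array([ 0.01993749,  0.00384131, -0.04544225]), 'gripper_force': 0.0, 'opening': 0.08545710400455549}
top {'fx': 417.1039808448117, 'fy': 417.1039808448117, 'cx': 321.3972020248462, 'cy': 193.2407110008025, 'k1': -0.09459137833046517, 'extrinsics': array([[-0.0045525 , -0.99997785,  0.00485472,  0.09714336],
       [-0.97862211,  0.00345694, -0.20563757,  0.57781212],
       [ 0.20561623, -0.0056871 , -0.97861618,  0.73830083],
       [ 0.        ,  0.        ,  0.        ,  1
[... 204 characters left out ...]
8291  ,  0.49964264],
       [-0.39696283,  0.44655008, -0.80188124,  0.20213134],
       [ 0.52234056, -0.60847565, -0.59742592,  0.75073708],
       [ 0.        ,  0.        ,  0.        ,  1.        ]])}
{'fx': 324.8477181579019, 'fy': 324.8477181579019, 'cx': 321.26814700990025, 'cy': 204.39546602486294, 'k1': -0.018246714840630104, 'tool_from_camera': array([[-1.26745105e-04, -9.62571170e-01, -2.71029014e-01,
         6.88178120e-02],
       [ 9.99999977e-01, -7.55881809e-05, -1.99189369e-04,
         7.70256258e-04],
       [ 1.71247354e-04, -2.71029033e-01,  9.62571158e-01,
        -1.43006835e-01],
       [ 0.00000000e+00,  0.00000000e+00,  0.00000000e+00,
         1.00000000e+00]])}
```

View pics/top0.png

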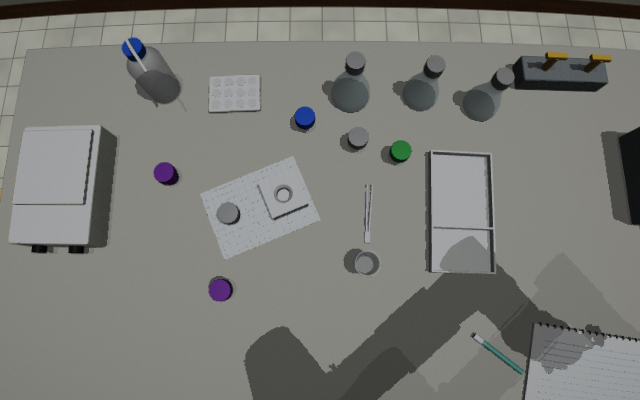

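View pics/side0.png

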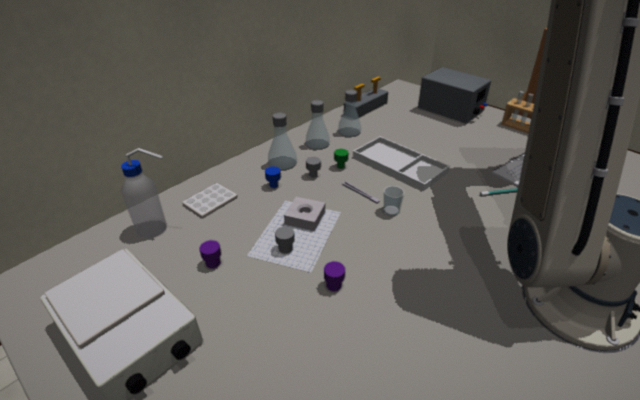

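The top view shows two grey stoppers: (228,213) on the squared paper and (358,138) on the bare bench. The blue (305,118), green (400,151) and purple (165,173), (220,290) ones are look-alikes. The flask caps aren't loose stoppers, and (367,262) is a beaker. The target is (228,213), which is on the paper. The gauge block is at (284,193), and the tray's narrow part is nearest the robot (rows 230-272). Next I'll measure these and confirm with a crop.

```bash
cat > h.py <<'E'
import numpy as np,cv2
from scipy.spatial.transform import Rotation as R
def cast(info,px,z,state=None):
    px=np.atleast_2d(np.array(px,float))
    K=np.array([[info['fx'],0,info['cx']],[0,info['fy'],info['cy']],[0,0,1]])
    u=cv2.undistortPoints(px[:,None],K,np.array([info['k1'],0,0,0]))[:,0]
    d=np.c_[u,np.ones(len(u))]
    if state is None: T=np.linalg.inv(info['extrinsics'])
    else:
        W=np.eye(4);W[:3,:3]=R.from_rotvec(state['orientation']).as_matrix();W[:3,3]=state['position'];T=W@info['tool_from_camera']
    d=d@T[:3,:3].T; o=T[:3,3]
    return o+d*((z-o[2])/d[:,2])[:,None]
E
python3 - <<'E'
from h import *
from bench import arm
im=np.load('top.npy');I=arm.camera_info('top')
hsv=cv2.cvtColor(im,cv2.COLOR_RGB2HSV)
c=im[120:300,180:480];cv2.imwrite('pics/crop0.png',cv2.resize(c[:, :, ::-1],None,fx=2.6,fy=2.6,interpolation=cv2.INTER_CUBIC))
g=cv2.cvtColor(im,cv2.COLOR_RGB2GRAY)
for n,(x,y) in dict(st=(228,213),oth=(358,138)).items():
    # head blob: darker/lighter sample
    print(n,im[y,x],im[y-14,x-14],im[y+6,x+20])
    m=(np.abs(im.astype(int)-im[y,x]).max(2)<14).astype(np.uint8)
    nn,l,s,cc=cv2.connectedComponentsWithStats(m); k=l[y,x]; print(s[k],cc[k],cast(I,cc[k],.05))
paper=[(294,157),(201,194),(223,259),(320,215)]
P=cast(I,paper,0);print('paper',P.round(4),np.linalg.norm(P-np.roll(P,-1,0),axis=1))
tr=[(431,151),(490,151),(495,273),(430,271)]
P=cast(I,tr,.022);print('tray',P.round(4),np.linalg.norm(P-np.roll(P,-1,0),axis=1),P.mean(0))
print('bore',cast(I,(284,193.5),.03))
E
```

```text
st [116 120 120] [161 163 165] [161 163 166]
[216 202  22  21 332] [226.79216867 212.26506024] [[0.54345155 0.27719655 0.05      ]]
oth [118 119 122] [136 135 130] [136 137 131]
[339 127  30  19 321] [357.38006231 135.81308411] [[0.69744609 0.02219942 0.05      ]]
paper [[0.6687 0.1516 0.    ]
 [0.59   0.344  0.    ]
 [0.4566 0.2925 0.    ]
 [0.5455 0.0975 0.    ]] [0.2078656  0.14301182 0.21429473 0.13463686]
tray [[ 0.6746 -0.1325  0.022 ]
 [ 0.6751 -0.2583  0.022 ]
 [ 0.4242 -0.247   0.022 ]
 [ 0.4303 -0.1166  0.022 ]] [0.12571656 0.25113915 0.13048174 0.24480876] [ 0.55108278 -0.18861096  0.022     ]
bore [[0.5842008  0.16893678 0.03      ]]
```

View pics/crop0.png

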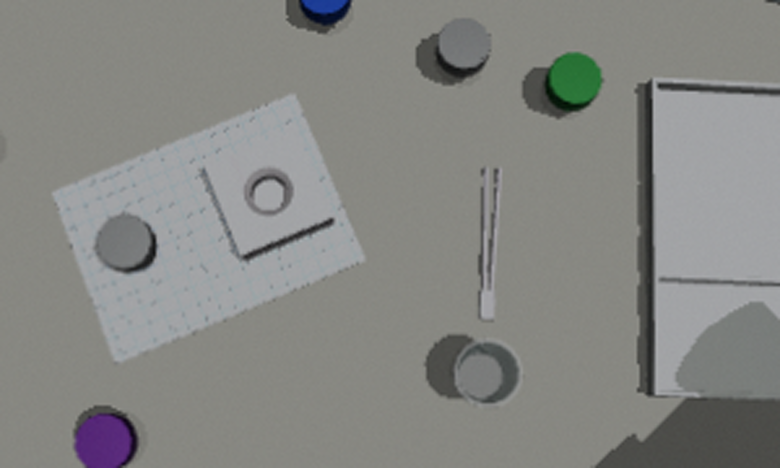

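The crop confirms it: the grey stopper is at crop (125,242) on the paper, the bore at (269,191), and the other grey stopper at (463,44) is off the paper. I'll move to hover above the sheet with the tool's closing line along gauge y, clear of the block.

>>> step_arm([
  {"x": -2, "y": 1.8, "rz": -0.05},
  {"x": -5, "y": 4.5, "rz": -0.13},
  {"x": -8.5, "y": 7.5, "rz": -0.21},
  {"x": -12, "y": 10.5, "rz": -0.3},
  {"x": -15.2, "y": 13.4, "rz": -0.38},
  {"x": -18.2, "y": 16.1, "rz": -0.46},
  {"x": -21.2, "y": 18.8, "rz": -0.54},
  {"x": -24.2, "y": 21.4, "rz": -0.62},
  {"x": -27.2, "y": 24, "rz": -0.7},
  {"x": -30.2, "y": 26.5, "rz": -0.76},
])

```text
schema error: expected keys rx, ry, rz, x, y, z, claw
```

```bash
cat >> h.py <<'E'
def plan(s,target,yaw_y=None):
    "tool-frame shift cm and rz to reach target xyz with tool y at yaw (mod pi)"
    M=R.from_rotvec(s['orientation']).as_matrix()
    d=M.T@(np.array(target)-s['position'])*100
    y=np.arctan2(M[1,1],M[0,1]); rz=None
    if yaw_y is not None: rz=-((yaw_y-y+np.pi/2)%np.pi-np.pi/2)
    print('clock',round(s['clock'],2),'pos',s['position'].round(4),'yawy',np.degrees(y).round(1),'shift cm',d.round(2),'rz',rz)
E
python3 - <<'E'
from h import *
from bench import arm
s=arm.observe();plan(s,(.55,.235,.2),np.radians(22));print(s['joint_positions'].round(2))
E
```

```text
clock 0.1 pos [ 0.235  -0.4968  0.2305] yawy 115.3 shift cm [-59.76  52.68   3.13] rz -1.5130385342870882
[-0.84  0.26  0.11 -0.   -1.42 -0.28]
```

All keys are needed.

>>> step_arm([
  {"x": -2, "y": 1.8, "z": 0, "rx": 0, "ry": 0, "rz": -0.05, "claw": 0},
  {"x": -5, "y": 4.5, "z": 0, "rx": 0, "ry": 0, "rz": -0.13, "claw": 0},
  {"x": -8, "y": 7.1, "z": 0, "rx": 0, "ry": 0, "rz": -0.21, "claw": 0},
  {"x": -11, "y": 9.8, "z": 0, "rx": 0, "ry": 0, "rz": -0.29, "claw": 0},
  {"x": -14, "y": 12.4, "z": 0, "rx": 0, "ry": 0, "rz": -0.37, "claw": 0},
  {"x": -17, "y": 15, "z": 0, "rx": 0, "ry": 0, "rz": -0.45, "claw": 0},
  {"x": -20, "y": 17.7, "z": 0, "rx": 0, "ry": 0, "rz": -0.53, "claw": 0},
  {"x": -23, "y": 20.3, "z": 0, "rx": 0, "ry": 0, "rz": -0.61, "claw": 0},
  {"x": -26, "y": 23, "z": 0, "rx": 0, "ry": 0, "rz": -0.69, "claw": 0},
  {"x": -29, "y": 25.6, "z": 0, "rx": 0, "ry": 0, "rz": -0.76, "claw": 0},
])

```text
clock: 0.93
position: [0.3878, -0.1397, 0.2312]
orientation: [-1.781, 2.588, 0.0]
contact_force: [1.2, -0.6, 0.2]
opening: 0.0855
gripper_force: 0.0
```

Run:
```python
from h import *
from bench import arm
s=arm.observe();plan(s,(.55,.235,.2),np.radians(22));print(s['joint_positions'].round(2))
```

```text
clock 0.93 pos [ 0.3878 -0.1397  0.2312] yawy 159.1 shift cm [-40.79  -1.77   3.13] rz -0.748968095838412
[ 0.04 -0.02 -0.21 -0.   -1.38 -0.4 ]
```

>>> step_arm([
  {"x": -4, "y": -0.2, "z": 0.3, "rx": 0, "ry": 0, "rz": -0.08, "claw": 0},
  {"x": -8, "y": -0.4, "z": 0.6, "rx": 0, "ry": 0, "rz": -0.16, "claw": 0},
  {"x": -12, "y": -0.5, "z": 0.9, "rx": 0, "ry": 0, "rz": -0.24, "claw": 0},
  {"x": -16, "y": -0.7, "z": 1.2, "rx": 0, "ry": 0, "rz": -0.32, "claw": 0},
  {"x": -20, "y": -0.9, "z": 1.5, "rx": 0, "ry": 0, "rz": -0.4, "claw": 0},
  {"x": -24, "y": -1.1, "z": 1.8, "rx": 0, "ry": 0, "rz": -0.48, "claw": 0},
  {"x": -28, "y": -1.3, "z": 2.1, "rx": 0, "ry": 0, "rz": -0.56, "claw": 0},
  {"x": -32, "y": -1.5, "z": 2.4, "rx": 0, "ry": 0, "rz": -0.64, "claw": 0},
  {"x": -36, "y": -1.7, "z": 2.8, "rx": 0, "ry": 0, "rz": -0.71, "claw": 0},
  {"x": -40, "y": -1.8, "z": 3.1, "rx": 0, "ry": 0, "rz": -0.75, "claw": 0},
])

```text
clock: 1.77
position: [0.5491, 0.2267, 0.1994]
orientation: [2.604, -1.755, -0.001]
contact_force: [0.7, -1.5, 1.3]
opening: 0.0852
gripper_force: 0.0
```

Run:
```python
from h import *
from bench import arm
s=arm.observe();im=arm.camera('wrist');np.savez('w1.npz',im=im,**{k:s[k] for k in('position','orientation')})
cv2.imwrite('pics/w1.png',im[:,:,::-1]);plan(s,(.543,.277,.1),np.radians(22))
```

```text
clock 1.77 pos [0.5491 0.2267 0.1994] yawy -158.0 shift cm [-4.89 -1.33  9.94] rz 0.0008046818632081454
```

View pics/w1.png

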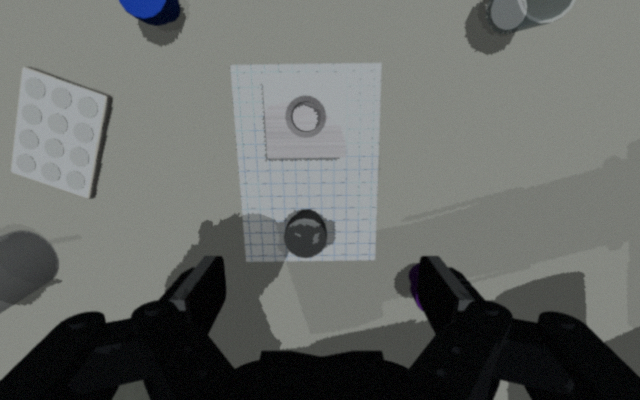

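The wrist view shows the block's bore at (306,117), the target stopper at (305,233) on the paper, and the sheet edges at columns 232-381. Next I'll measure both.

Run:
```python
from h import *
from bench import arm
w=np.load('w1.npz');im=w['im'];I=arm.camera_info('wrist')
g=cv2.cvtColor(im,cv2.COLOR_RGB2GRAY)
print(g[180:275:4,305]);print(g[225,270:340:3]);print(g[90:145:3,306]);print(g[117,275:340:3])
P=cast(I,[(232,65),(381,63),(375,262),(246,262)],0,w);print(P.round(4),np.linalg.norm(P-np.roll(P,-1,0),axis=1),P.mean(0))
print('bore',cast(I,(306,116.5),.03,w),'st50',cast(I,(306,229),.05,w),'st26',cast(I,(305,237),.026,w))
for a in ((285,229),(327,229)):print(cast(I,a,.05,w))
T=np.load('top.npy');print('top st',cast(arm.camera_info('top'),(228.1,213.1),.05),'bore',cast(arm.camera_info('top'),(283.5,193.5),.03))
cv2.imwrite('pics/w1c.png',cv2.convertScaleAbs(cv2.resize(im[90:270,225:395,::-1],None,fx=3.3,fy=3.3,interpolation=cv2.INTER_CUBIC),alpha=1.6))
```

```text
[160 154 162 159 154 162 162 136  32  33 104  91  54  56  51  51  51  52
  51  59 152 119 118 122]
[121 106 110 101  99  86  46  92  88  70  57  76  67  75  94  98  91  34
  34  99  96  97 162 160]
[160 163 113  96  92 104 154 156 156 158 159 154 158 155 111 118 147 149
 155]
[146 152 153 144 112 103 145 158 158 155 158 161 158 156 111  91  98 138
 156 163 163 161]
[[0.6725 0.1541 0.    ]
 [0.5378 0.0976 0.    ]
 [0.4546 0.2937 0.    ]
 [0.5927 0.3495 0.    ]] [0.14607666 0.21299958 0.14891224 0.2111403 ] [0.56438175 0.22371711 0.        ]
bore [[0.586252   0.17171994 0.03      ]] st50 [[0.54774257 0.26799305 0.05      ]] st26 [[0.54328056 0.2851909  0.026     ]]
[[0.5663527  0.27551986 0.05      ]]
[[0.52913349 0.26047078 0.05      ]]
top st [[0.54181884 0.27459057 0.05      ]] bore [[0.58420431 0.16993132 0.03      ]]
```

View pics/w1c.png

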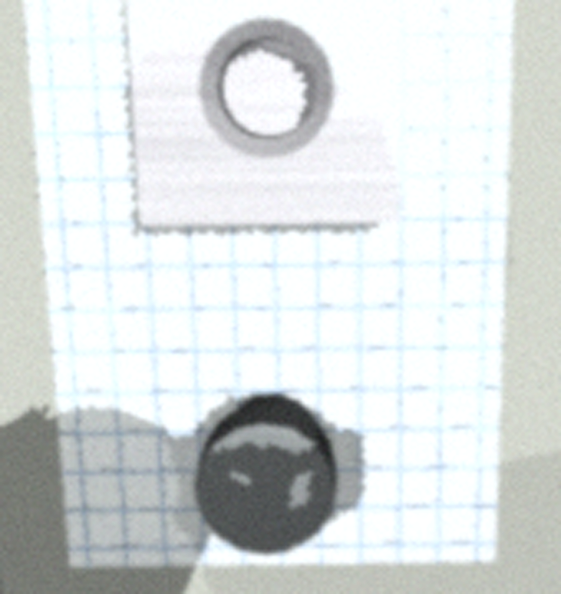

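The top face centre is at crop (266,486), which is wrist px (305.6,237). That gives about (0.544,0.275), in agreement with the top view, and the bore is at about (0.585,0.171). Next I'll compute the descent.

Run:
```python
from h import *
from bench import arm
s=arm.observe();plan(s,(.544,.275,.022),np.radians(22.2))
```

```text
clock 1.82 pos [0.5507 0.232  0.1967] yawy -157.7 shift cm [-4.22 -1.05 17.47] rz 0.001371027123472146
```

>>> step_arm([
  {"x": -2, "y": -0.5, "z": 1, "rx": 0, "ry": 0, "rz": 0, "claw": 0},
  {"x": -4.2, "y": -1, "z": 3, "rx": 0, "ry": 0, "rz": 0, "claw": 0},
  {"x": -4.2, "y": -1, "z": 6, "rx": 0, "ry": 0, "rz": 0, "claw": 0},
  {"x": -4.2, "y": -1, "z": 8, "rx": 0, "ry": 0, "rz": 0, "claw": 0},
  {"x": -4.2, "y": -1, "z": 9.5, "rx": 0, "ry": 0, "rz": 0, "claw": 0},
  {"x": -4.2, "y": -1, "z": 10.5, "rx": 0, "ry": 0, "rz": 0, "claw": 0},
  {"x": -4.2, "y": -1, "z": 10.5, "rx": 0, "ry": 0, "rz": 0, "claw": 0},
  {"x": -4.2, "y": -1, "z": 10.5, "rx": 0, "ry": 0, "rz": 0, "claw": 0},
  {"x": -4.2, "y": -1, "z": 10.5, "rx": 0, "ry": 0, "rz": 0, "claw": 0},
  {"x": -4.2, "y": -1, "z": 10.5, "rx": 0, "ry": 0, "rz": 0, "claw": 0},
])

```text
clock: 2.65
position: [0.5434, 0.2679, 0.0968]
orientation: [-2.6, 1.759, -0.002]
contact_force: [-0.4, 0.2, 0.0]
opening: 0.0853
gripper_force: 0.0
```

Run:
```python
from h import *
from bench import arm
s=arm.observe();im=arm.camera('wrist');cv2.imwrite('pics/w2.png',im[:,:,::-1])
plan(s,(.544,.275,.022),np.radians(22.2));np.savez('w2.npz',im=im,**{k:s[k] for k in('position','orientation')})
```

```text
clock 2.65 pos [0.5434 0.2679 0.0968] yawy -158.2 shift cm [-0.63 -0.3   7.48] rz -0.006504692552161018
```

View pics/w2.png

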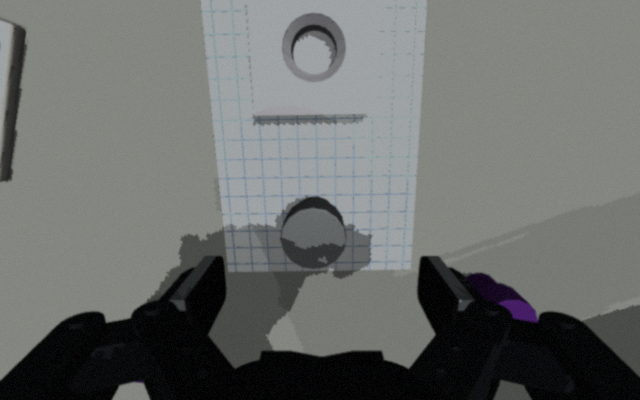

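The view shows the stopper's top face centred near (313,237), the bore at (313,47), and a purple look-alike at (505,297) near the right finger. I'll check the clearance.

Run:
```python
from h import *
from bench import arm
w=np.load('w2.npz');I=arm.camera_info('wrist')
print(cast(I,[(313.5,237),(282,237),(345.5,237),(505,297),(480,275)],.05,w).round(4),cast(I,(313.5,47),.03,w))
print('top purple',cast(arm.camera_info('top'),(220,290),.05))
```

```text
[[0.5454 0.2759 0.05  ]
 [0.5636 0.2832 0.05  ]
 [0.5268 0.2684 0.05  ]
 [0.4116 0.2683 0.05  ]
 [0.4353 0.2603 0.05  ]] [[0.58695209 0.17142709 0.03      ]]
top purple [[0.39656297 0.28466448 0.05      ]]
```

>>> step_arm([
  {"x": -0.7, "y": -0.4, "z": 0.5, "rx": 0, "ry": 0, "rz": 0, "claw": 0},
  {"x": -0.7, "y": -0.4, "z": 2, "rx": 0, "ry": 0, "rz": 0, "claw": 0},
  {"x": -0.7, "y": -0.4, "z": 3.5, "rx": 0, "ry": 0, "rz": 0, "claw": 0},
  {"x": -0.7, "y": -0.4, "z": 5, "rx": 0, "ry": 0, "rz": 0, "claw": 0},
  {"x": -0.7, "y": -0.4, "z": 6.5, "rx": 0, "ry": 0, "rz": 0, "claw": 0},
  {"x": -0.7, "y": -0.4, "z": 7.2, "rx": 0, "ry": 0, "rz": 0, "claw": 0},
  {"x": -0.7, "y": -0.4, "z": 7.5, "rx": 0, "ry": 0, "rz": 0, "claw": 0},
  {"x": -0.7, "y": -0.4, "z": 7.5, "rx": 0, "ry": 0, "rz": 0, "claw": 0},
  {"x": -0.7, "y": -0.4, "z": 7.5, "rx": 0, "ry": 0, "rz": 0, "claw": 0},
  {"x": -0.7, "y": -0.4, "z": 7.5, "rx": 0, "ry": 0, "rz": 0, "claw": 0},
])

```text
clock: 3.53
position: [0.5444, 0.276, 0.0214]
orientation: [-2.601, 1.759, -0.001]
contact_force: [0.5, 0.5, 0.9]
opening: 0.0853
gripper_force: 0.0
```

>>> step_arm([
  {"x": 0, "y": 0, "z": 0, "rx": 0, "ry": 0, "rz": 0, "claw": 0.3},
  {"x": 0, "y": 0, "z": 0, "rx": 0, "ry": 0, "rz": 0, "claw": 0.6},
  {"x": 0, "y": 0, "z": 0, "rx": 0, "ry": 0, "rz": 0, "claw": 1},
  {"x": 0, "y": 0, "z": 0, "rx": 0, "ry": 0, "rz": 0, "claw": 1},
  {"x": 0, "y": 0, "z": 0, "rx": 0, "ry": 0, "rz": 0, "claw": 1},
  {"x": 0, "y": 0, "z": 0, "rx": 0, "ry": 0, "rz": 0, "claw": 1},
  {"x": 0, "y": 0, "z": 0, "rx": 0, "ry": 0, "rz": 0, "claw": 1},
  {"x": 0, "y": 0, "z": 0, "rx": 0, "ry": 0, "rz": 0, "claw": 1},
  {"x": 0, "y": 0, "z": 0, "rx": 0, "ry": 0, "rz": 0, "claw": 1},
  {"x": 0, "y": 0, "z": 0, "rx": 0, "ry": 0, "rz": 0, "claw": 1},
])

```text
clock: 4.37
position: [0.5442, 0.2757, 0.021]
orientation: [-2.601, 1.76, -0.001]
contact_force: [-0.3, 0.4, 5.5]
opening: 0.0404
gripper_force: 60.9
```

Gripped at about 40 mm opening. Now lift and carry it over the bore.

>>> step_arm([
  {"x": 0, "y": 0, "z": -1, "rx": 0, "ry": 0, "rz": 0, "claw": 1},
  {"x": 0, "y": 0, "z": -3, "rx": 0, "ry": 0, "rz": 0, "claw": 1},
  {"x": 0, "y": 0, "z": -4.5, "rx": 0, "ry": 0, "rz": 0, "claw": 1},
  {"x": 2, "y": 0, "z": -5, "rx": 0, "ry": 0, "rz": 0, "claw": 1},
  {"x": 5, "y": 0, "z": -5, "rx": 0, "ry": 0, "rz": 0, "claw": 1},
  {"x": 8, "y": 0, "z": -5, "rx": 0, "ry": 0, "rz": 0, "claw": 1},
  {"x": 10, "y": 0, "z": -5, "rx": 0, "ry": 0, "rz": 0, "claw": 1},
  {"x": 11.2, "y": 0, "z": -5, "rx": 0, "ry": 0, "rz": 0, "claw": 1},
  {"x": 11.2, "y": 0, "z": -5, "rx": 0, "ry": 0, "rz": 0, "claw": 1},
  {"x": 11.2, "y": 0, "z": -5, "rx": 0, "ry": 0, "rz": 0, "claw": 1},
])

```text
clock: 5.2
position: [0.5852, 0.1713, 0.0702]
orientation: [2.601, -1.762, -0.001]
contact_force: [-0.1, 0.4, -0.5]
opening: 0.0408
gripper_force: 60.6
```

Run:
```python
from h import *
from bench import arm
ims=[arm.camera(n) for n in('side','wrist')];s=arm.observe();np.savez('w3.npz',im=ims[1],**{k:s[k] for k in('position','orientation')})
a=cv2.resize(ims[0][170:290,230:390],None,fx=3,fy=3,interpolation=cv2.INTER_CUBIC);b=ims[1][40:400,160:460]
cv2.imwrite('pics/c3.png',np.hstack([a,b])[:,:,::-1])
plan(s,(.586,.1715,.05),np.radians(22.2))
I=arm.camera_info('side');E=I['extrinsics']
```

```text
clock 5.3 pos [0.5851 0.1723 0.0702] yawy -158.1 shift cm [ 0.11 -0.06  2.02] rz -0.0059230613554897005
```

View pics/c3.png

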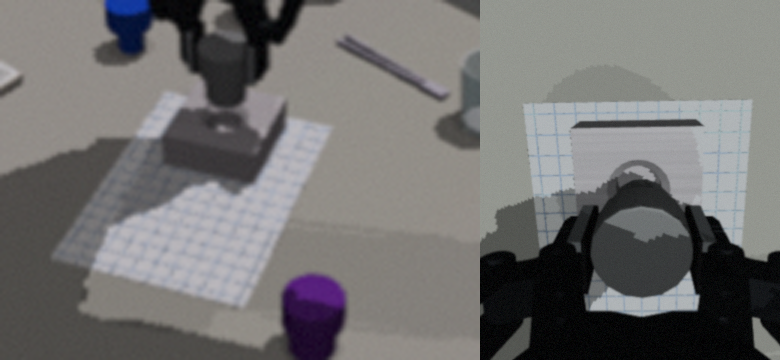

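The side crop (left) shows the stopper upright above the block. In the wrist crop (right), its top face centre is at full px (323,290), with the bore ring behind it at columns 288-349 and its far edge at row 200. I'll check the held centre against the bore.

Run:
```python
from h import *
from bench import arm
w=np.load('w3.npz');I=arm.camera_info('wrist');s=arm.observe()
P=cast(I,[(323,290),(271,290),(374,290),(323,246),(323,337)],.099,w);print(P.round(4))
B=cast(I,[(318.5,200),(288,228),(349,228)],.03,w);print(B.round(4))
t=np.array([.927*0+.375,-.927,0]); print('bore from far edge',B[0]+.0*t, B[0]+.019*-t, B[0]+.019*t)
print(w['position'])
```

```text
[[0.5846 0.1714 0.099 ]
 [0.6036 0.1791 0.099 ]
 [0.5658 0.1639 0.099 ]
 [0.5916 0.154  0.099 ]
 [0.5764 0.1917 0.099 ]]
[[0.5935 0.1552 0.03  ]
 [0.604  0.1781 0.03  ]
 [0.5701 0.1645 0.03  ]]
bore from far edge [0.59349982 0.15520091 0.03      ] [0.58637482 0.17281391 0.03      ] [0.60062482 0.13758791 0.03      ]
[0.58505595 0.1723251  0.07022795]
```

>>> step_arm([
  {"x": 0.05, "y": -0.1, "z": 0, "rx": 0, "ry": 0, "rz": 0, "claw": 1},
  {"x": 0.05, "y": -0.1, "z": 0.5, "rx": 0, "ry": 0, "rz": 0, "claw": 1},
  {"x": 0.05, "y": -0.1, "z": 1, "rx": 0, "ry": 0, "rz": 0, "claw": 1},
  {"x": 0.05, "y": -0.1, "z": 1.5, "rx": 0, "ry": 0, "rz": 0, "claw": 1},
  {"x": 0.05, "y": -0.1, "z": 1.8, "rx": 0, "ry": 0, "rz": 0, "claw": 1},
  {"x": 0.05, "y": -0.1, "z": 1.95, "rx": 0, "ry": 0, "rz": 0, "claw": 1},
  {"x": 0.05, "y": -0.1, "z": 2.1, "rx": 0, "ry": 0, "rz": 0, "claw": 1},
  {"x": 0.05, "y": -0.1, "z": 2.2, "rx": 0, "ry": 0, "rz": 0, "claw": 1},
  {"x": 0.05, "y": -0.1, "z": 2.3, "rx": 0, "ry": 0, "rz": 0, "claw": 1},
  {"x": 0.05, "y": -0.1, "z": 2.4, "rx": 0, "ry": 0, "rz": 0, "claw": 1},
])

```text
clock: 6.13
position: [0.5865, 0.171, 0.0504]
orientation: [2.603, -1.759, 0.003]
contact_force: [-12.8, -2.0, 30.0]
opening: 0.0405
gripper_force: 63.5
```

It makes contact with the foot at about 29 mm, with a side push toward -x, so it's about 2 mm off centre. I'll lift a little, recentre and lower again.

>>> step_arm([
  {"x": 0, "y": 0, "z": -0.4, "rx": 0, "ry": 0, "rz": 0, "claw": 1},
  {"x": 0, "y": 0, "z": -0.8, "rx": 0, "ry": 0, "rz": 0, "claw": 1},
  {"x": -0.1, "y": 0.2, "z": -0.9, "rx": 0, "ry": 0, "rz": 0, "claw": 1},
  {"x": -0.1, "y": 0.2, "z": -0.9, "rx": 0, "ry": 0, "rz": 0, "claw": 1},
  {"x": -0.1, "y": 0.2, "z": -0.7, "rx": 0, "ry": 0, "rz": 0, "claw": 1},
  {"x": -0.1, "y": 0.2, "z": -0.5, "rx": 0, "ry": 0, "rz": 0, "claw": 1},
  {"x": -0.1, "y": 0.2, "z": -0.35, "rx": 0, "ry": 0, "rz": 0, "claw": 1},
  {"x": -0.1, "y": 0.2, "z": -0.2, "rx": 0, "ry": 0, "rz": 0, "claw": 1},
  {"x": -0.1, "y": 0.2, "z": -0.1, "rx": 0, "ry": 0, "rz": 0, "claw": 1},
  {"x": -0.1, "y": 0.2, "z": -0.1, "rx": 0, "ry": 0, "rz": 0, "claw": 1},
])

```text
clock: 6.97
position: [0.5845, 0.1713, 0.0507]
orientation: [-2.603, 1.759, -0.003]
contact_force: [-9.6, -0.9, 22.5]
opening: 0.0404
gripper_force: 62.8
```

Run:
```python
from h import *
from bench import arm
a,b=[arm.camera(n) for n in('side','wrist')];s=arm.observe()
print(s['position'],s['contact_force'],s['ft_torque'],R.from_rotvec(s['orientation']).as_matrix()[:,2])
a=cv2.resize(a[170:250,250:360],None,fx=4,fy=4,interpolation=cv2.INTER_CUBIC);b=b[80:400,160:460]
cv2.imwrite('pics/c4.png',np.hstack([a,b])[:,:,::-1])
```

```text
[0.58445454 0.17130301 0.05068074] [-8.67263633 -2.00804711 22.69931324] [-0.45009797  3.73480621  0.00455724] [ 1.75030140e-03 -7.96121122e-04 -9.99998151e-01]
```

View pics/c4.png

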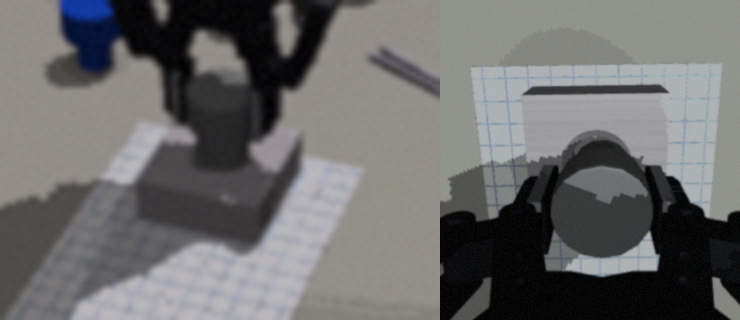

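The wrist crop shows the stopper upright on the bore mouth, with its top centre at full px (322,293). The side crop shows the shank at crop columns 195-250, about 14 px. I'll measure the shank width numerically in the side view: 32 mm would be about 14 px, 24 mm about 10 px.

Run:
```python
from h import *
from bench import arm
a=arm.camera('side');g=cv2.cvtColor(a,cv2.COLOR_RGB2GRAY);s0=cv2.cvtColor(np.load('side.npy'),cv2.COLOR_RGB2GRAY)
for r in (200,203,206,208,210): print(r,g[r,288:322])
print('start paper');[print(r,s0[r,270:302]) for r in (236,244,246,248,250)]
print('start other');[print(r,s0[r,302:328]) for r in (164,171,173,175,177)]
I=arm.camera_info('side');E=I['extrinsics']
for p in((.585,.171,.04),(.5445,.2755,.012),(.70,.021,.012)):
    c=E[:3,:3]@p+E[:3,3];print(p,'px for 24,32,42:',(I['fx']/c[2]*np.array([.024,.032,.042])).round(1),I['fx']*c[:2]/c[2]+[I['cx'],I['cy']])
```

```text
200 [149 147 144 140 125  93  63  42  33  39  35  37  37  40  38  41  38  41
  40  39  40  38  35  30  35  48  44  27   9  14  46  95 132 139]
203 [182 178 173 163 153 151 151 150 147 128  92  51  37  41  39  39  40  40
  38  42  37  37  33  28  35  48  44  40  59  92 126 146 150 149]
206 [165 132  90  81  89  86  83  88  92  87  75  48  36  36  39  41  39  39
  41  39  37  34  33  46  89 131 140 141 147 148 148 146 147 146]
208 [115  83  73  75  73  75  74  73  69  64  55  44  37  39  36  39  40  39
  40  41  39  34  35  46  87 128 147 148 150 147 148 149 149 131]
210 [ 76  73  71  72  73  72  72  73  71  61  55  44  37  38  39  39  40  39
  41  37  38  37  34  46  64  83 111 136 146 150 149 144 128  92]
start paper
236 [173 169 168 169 147  90  78  99 107 110 112 113 113 111 112 111 113 111
 110 108 101  89  63  57 105 161 176 174 173 173 167 163]
244 [162 168 171 172 171 165 146 111  58  36  37  39  36  37  39  39  39  36
  36  36  36  43  87 147 172 173 174 177 176 178 175 174]
246 [171 171 161 148 123 112 103  92  58  35  34  36  38  38  39  37  39  37
  35  35  33  38  84 140 1
[... 419 characters left out ...]
 136]
171 [138 136 136 138 138 132 110  69  42  39  38  38  36  34  45  84 122 135
 135 138 137 137 135 137 137 137]
173 [136 131 114  93  84  79  69  47  37  37  38  39  35  34  42  79 118 129
 134 138 138 136 137 135 136 139]
175 [ 95  85  74  66  63  60  54  44  39  38  37  36  38  37  41  73 110 122
 128 136 136 137 138 138 137 136]
177 [ 75  72  76  70  71  63  63  60  56  51  47  45  49  55  68  97 118 129
 134 136 136 137 136 138 136 136]
(0.585, 0.171, 0.04) px for 24,32,42: [10.3 13.7 18. ] [305.19404742 205.46429871]
(0.5445, 0.2755, 0.012) px for 24,32,42: [11.1 14.8 19.4] [285.74669767 245.24722758]
(0.7, 0.021, 0.012) px for 24,32,42: [ 8.7 11.6 15.2] [312.83276132 171.88851984]
```

The paper stopper's shank is 14.5 px (32 mm) and the other's about 8.5 px (24 mm), so ours is the thick one and bears on the mouth. One better-centred seating will make the trial certain.

>>> step_arm([
  {"x": 0, "y": 0, "z": -0.3, "rx": 0, "ry": 0, "rz": 0, "claw": 1},
  {"x": 0, "y": 0, "z": -0.6, "rx": 0, "ry": 0, "rz": 0, "claw": 1},
  {"x": -0.1, "y": 0.25, "z": -0.7, "rx": 0, "ry": 0, "rz": 0, "claw": 1},
  {"x": -0.1, "y": 0.25, "z": -0.7, "rx": 0, "ry": 0, "rz": 0, "claw": 1},
  {"x": -0.1, "y": 0.25, "z": -0.5, "rx": 0, "ry": 0, "rz": 0, "claw": 1},
  {"x": -0.1, "y": 0.25, "z": -0.3, "rx": 0, "ry": 0, "rz": 0, "claw": 1},
  {"x": -0.1, "y": 0.25, "z": -0.2, "rx": 0, "ry": 0, "rz": 0, "claw": 1},
  {"x": -0.1, "y": 0.25, "z": -0.1, "rx": 0, "ry": 0, "rz": 0, "claw": 1},
  {"x": -0.1, "y": 0.25, "z": 0, "rx": 0, "ry": 0, "rz": 0, "claw": 1},
  {"x": -0.1, "y": 0.25, "z": 0, "rx": 0, "ry": 0, "rz": 0, "claw": 1},
])

```text
clock: 7.95
position: [0.5818, 0.1714, 0.0508]
orientation: [-2.603, 1.759, -0.003]
contact_force: [-9.2, -0.1, 22.9]
opening: 0.0404
gripper_force: 62.9
```

The contact height hasn't changed over 4.5 mm of shift, so it may be resting on the block's flat top with an offset in another direction. I'll take one enlarged wrist look at the foot and the ring.

Run:
```python
from h import *
from bench import arm
b,t=arm.camera('wrist'),arm.camera('side');s=arm.observe();np.savez('w5.npz',im=b,**{k:s[k] for k in('position','orientation')})
x=cv2.resize(b[185:265,260:380],None,fx=5,fy=5,interpolation=cv2.INTER_CUBIC)
cv2.imwrite('pics/c5.png',cv2.convertScaleAbs(x[:,:,::-1],alpha=1.7))
print(s['position'],s['contact_force'],s['joint_positions'].round(3))
I=arm.camera_info('wrist')
W=np.eye(4);W[:3,:3]=R.from_rotvec(s['orientation']).as_matrix();W[:3,3]=s['position'];T=np.linalg.inv(W@I['tool_from_camera'])
# where a ring of r=.016 under the TCP axis (foot, z=.029) would be drawn
K=np.array([[I['fx'],0,I['cx']],[0,I['fy'],I['cy']],[0,0,1]])
p=s['position']; tx=W[:3,0];ty=W[:3,1]
Q=np.array([np.r_[p[:2],.029]+r*d for r,d in((0,tx),(.016,tx),(.016,ty),(-.016,ty))])
print(cv2.projectPoints(Q,cv2.Rodrigues(T[:3,:3])[0],T[:3,3],K,np.array([I['k1'],0,0,0]))[0][:,0].round(1))
```

```text
[0.58177428 0.17140969 0.05077378] [-10.67495426   0.12692919  22.38730166] [ 0.545  0.474 -0.045  0.002 -1.051 -0.163]
[[321.1 242.5]
 [321.1 214.5]
 [350.4 242.5]
 [291.7 242.5]]
```

View pics/c5.png

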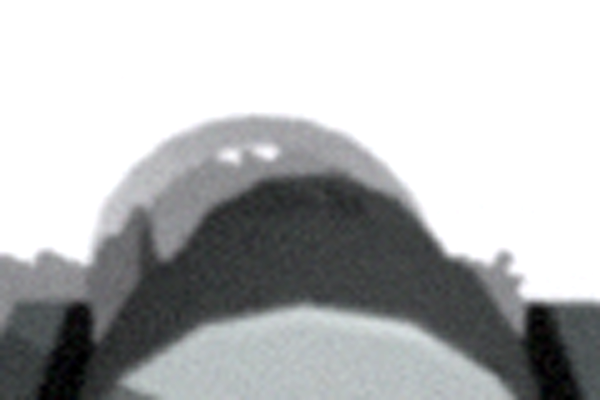

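The crop shows the ring's far edge at (265,115), its left edge at x≈95, and so its centre at about col 268. The shank foot's apex is at about (330,175). So the foot sits about 6.5 mm too far along tool +y and 3.5 mm too far along tool -x. I'll correct that and lower again.

>>> step_arm([
  {"x": 0, "y": 0, "z": -0.4, "rx": 0, "ry": 0, "rz": 0, "claw": 1},
  {"x": 0, "y": 0, "z": -0.8, "rx": 0, "ry": 0, "rz": 0, "claw": 1},
  {"x": 0.35, "y": -0.65, "z": -0.9, "rx": 0, "ry": 0, "rz": 0, "claw": 1},
  {"x": 0.35, "y": -0.65, "z": -0.9, "rx": 0, "ry": 0, "rz": 0, "claw": 1},
  {"x": 0.35, "y": -0.65, "z": -0.7, "rx": 0, "ry": 0, "rz": 0, "claw": 1},
  {"x": 0.35, "y": -0.65, "z": -0.5, "rx": 0, "ry": 0, "rz": 0, "claw": 1},
  {"x": 0.35, "y": -0.65, "z": -0.3, "rx": 0, "ry": 0, "rz": 0, "claw": 1},
  {"x": 0.35, "y": -0.65, "z": -0.2, "rx": 0, "ry": 0, "rz": 0, "claw": 1},
  {"x": 0.35, "y": -0.65, "z": -0.1, "rx": 0, "ry": 0, "rz": 0, "claw": 1},
  {"x": 0.35, "y": -0.65, "z": -0.1, "rx": 0, "ry": 0, "rz": 0, "claw": 1},
])

```text
clock: 8.88
position: [0.5889, 0.1707, 0.0506]
orientation: [-2.602, 1.759, -0.002]
contact_force: [-6.7, -1.3, 16.9]
opening: 0.04
gripper_force: 62.4
```

Run:
```python
from h import *
from bench import arm
b=arm.camera('wrist');s=arm.observe();print(s['position'],s['contact_force'])
g=cv2.cvtColor(b,cv2.COLOR_RGB2GRAY)
print('col310-325 rows',[(c,g[196:236,c]) for c in(312,318,324)]);print(g[222,275:365])
tray=[0.4242,-0.247],[0.4303,-0.1166]
t=np.array([[ 0.6746,-0.1325],[0.6751,-0.2583],[0.4242,-0.247],[0.4303,-0.1166]]);c=t.mean(0)
ax=(t[2]+t[3]-t[0]-t[1]);ax/=np.linalg.norm(ax);print('narrow',c+.078*ax,'divider',c+.034*ax,'yaw y',np.degrees(np.arctan2(ax[0],-ax[1])))
plan(s,(*(c+.078*ax),.08),np.arctan2(ax[0],-ax[1]))
I=arm.camera_info('top');print('divider meas',cast(I,[(433,228),(492,229)],.022))
```

```text
[0.58885583 0.17070735 0.05063701] [-7.32395756 -0.24984742 16.00905112]
col310-325 rows [(312, array([160, 160, 163, 158, 162, 162, 160, 163, 156, 158, 154, 158, 158,
       157, 157, 156, 159, 157, 151, 139, 115,  99,  89,  68,  54,  37,
        34,  30,  26,  30,  24,  26,  27,  36,  33,  36,  36,  35,  35,
        39], dtype=uint8)), (318, array([160, 159, 163, 161, 160, 161, 160, 164, 161, 156, 153, 152, 155,
       159, 160, 156, 157, 154, 133, 110, 101, 101,  92,  75,  42,  29,
        26,  32,  27,  27,  31,  36,  33,  35,  35,  39,  34,  34,  39,
        35], dtype=uint8)), (324, array([160, 163, 162, 163, 159, 163, 163, 161, 158, 156, 155, 158, 156,
       161, 159, 160, 158, 143, 118,  99,  96,  94,  86,  55,  41,  38,
        32,  27,  29,  29,  30,  35,  36,  38,  38,  34,  38,  37,  34,
        38], dtype=uint8))]
[159 156 158 156 158 155 157 158 159 159 157 158 155 156 154 160 157 157
 158 154 150 154 155 147 129  99  86  80  69  65  58  54  51  45  34  32
  28  34  29  31  24  30  28  26  30  29  28  33  35  32  39  39  39  42
  39  39  38  45  49  55  66  81  87  94  98  98  99  98  98  93  98 115
 133 150 155 159 158 162 161 162 161 157 158 157 161 159 160 158 162 160]
narrow [ 0.4731674  -0.18432212] divider [ 0.51710117 -0.18673528] yaw y -93.14394336215626
clock 8.93 pos [0.5889 0.1707 0.0506] yawy -158.1 shift cm [28.64 23.96 -2.94] rz -1.1340427988310475
divider meas [[ 0.51471909 -0.12706466  0.022     ]
 [ 0.51155076 -0.24771291  0.022     ]]
```

The stopper is now centred: the ring is at cols 299-347 and the shank at about 308-335, with about a 3 mm gap at the far edge. It still bears on the mouth at 16 N, so it doesn't go in and belongs in the narrow compartment. I'll lift high to clear the beaker and carry it over.

>>> step_arm([
  {"x": 0, "y": 0, "z": -2, "rx": 0, "ry": 0, "rz": 0, "claw": 1},
  {"x": 0, "y": 0, "z": -5, "rx": 0, "ry": 0, "rz": 0, "claw": 1},
  {"x": 0, "y": 0, "z": -8, "rx": 0, "ry": 0, "rz": 0, "claw": 1},
  {"x": 1, "y": 0.8, "z": -10, "rx": 0, "ry": 0, "rz": -0.06, "claw": 1},
  {"x": 3, "y": 2.5, "z": -10, "rx": 0, "ry": 0, "rz": -0.14, "claw": 1},
  {"x": 5.5, "y": 4.6, "z": -10, "rx": 0, "ry": 0, "rz": -0.22, "claw": 1},
  {"x": 8, "y": 6.7, "z": -10, "rx": 0, "ry": 0, "rz": -0.3, "claw": 1},
  {"x": 10.5, "y": 8.8, "z": -10, "rx": 0, "ry": 0, "rz": -0.38, "claw": 1},
  {"x": 13, "y": 10.9, "z": -10, "rx": 0, "ry": 0, "rz": -0.46, "claw": 1},
  {"x": 15, "y": 12.5, "z": -10, "rx": 0, "ry": 0, "rz": -0.54, "claw": 1},
])

```text
clock: 9.77
position: [0.5273, -0.0168, 0.1478]
orientation: [2.979, -0.997, -0.001]
contact_force: [0.6, 0.1, -0.6]
opening: 0.0408
gripper_force: 60.9
```

Run:
```python
from h import *
from bench import arm
s=arm.observe();plan(s,(.472,-.184,.06),np.radians(-93));print(s['opening'],s['joint_positions'].round(2))
```

```text
clock 9.77 pos [ 0.5273 -0.0168  0.1478] yawy -127.0 shift cm [ 5.66 16.67  8.79] rz -0.5939458802822353
0.0408424836386768 [ 0.27  0.25 -0.11 -0.   -1.21  0.66]
```

>>> step_arm([
  {"x": 0.8, "y": 2.5, "z": 0, "rx": 0, "ry": 0, "rz": -0.08, "claw": 1},
  {"x": 1.8, "y": 5.5, "z": 0, "rx": 0, "ry": 0, "rz": -0.16, "claw": 1},
  {"x": 2.9, "y": 8.5, "z": 0, "rx": 0, "ry": 0, "rz": -0.24, "claw": 1},
  {"x": 3.9, "y": 11.5, "z": 0, "rx": 0, "ry": 0, "rz": -0.32, "claw": 1},
  {"x": 4.8, "y": 14.2, "z": 1, "rx": 0, "ry": 0, "rz": -0.4, "claw": 1},
  {"x": 5.4, "y": 16, "z": 3, "rx": 0, "ry": 0, "rz": -0.48, "claw": 1},
  {"x": 5.7, "y": 16.7, "z": 5.5, "rx": 0, "ry": 0, "rz": -0.55, "claw": 1},
  {"x": 5.7, "y": 16.7, "z": 7.5, "rx": 0, "ry": 0, "rz": -0.59, "claw": 1},
  {"x": 5.7, "y": 16.7, "z": 8.7, "rx": 0, "ry": 0, "rz": -0.59, "claw": 1},
  {"x": 5.7, "y": 16.7, "z": 8.7, "rx": 0, "ry": 0, "rz": -0.59, "claw": 1},
])

```text
clock: 10.6
position: [0.4703, -0.1821, 0.058]
orientation: [-3.139, 0.096, 0.01]
contact_force: [-0.7, 0.6, -1.5]
opening: 0.0405
gripper_force: 60.9
```

Run:
```python
from h import *
from bench import arm
s=arm.observe();b=arm.camera('wrist');cv2.imwrite('pics/w6.png',b[:,:,::-1]);plan(s,(.472,-.184,.029),np.radians(-93))
```

```text
clock 10.6 pos [ 0.4703 -0.1821  0.058 ] yawy -93.5 shift cm [0.2  0.18 2.9 ] rz -0.008681678836250706
```

View pics/w6.png

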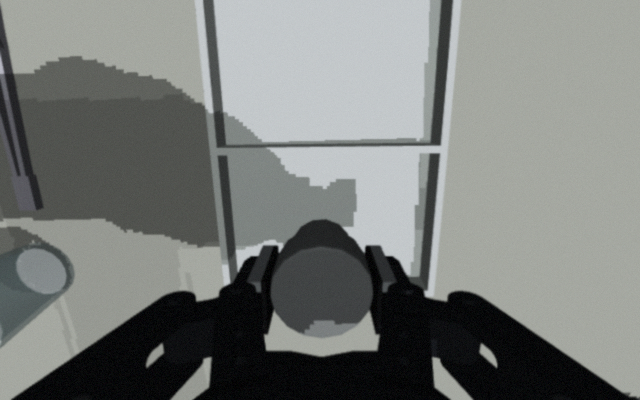

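The wrist view shows the stopper at (322,285), between the side walls and on the robot side of the divider (row 148), so it's in the narrow compartment. I'll lower and release it.

>>> step_arm([
  {"x": 0.1, "y": 0.1, "z": 0.7, "rx": 0, "ry": 0, "rz": 0, "claw": 1},
  {"x": 0.1, "y": 0.1, "z": 1.5, "rx": 0, "ry": 0, "rz": 0, "claw": 1},
  {"x": 0.1, "y": 0.1, "z": 2.2, "rx": 0, "ry": 0, "rz": 0, "claw": 1},
  {"x": 0.1, "y": 0.1, "z": 2.7, "rx": 0, "ry": 0, "rz": 0, "claw": 1},
  {"x": 0.1, "y": 0.1, "z": 2.9, "rx": 0, "ry": 0, "rz": 0, "claw": 1},
  {"x": 0.1, "y": 0.1, "z": 3.0, "rx": 0, "ry": 0, "rz": 0, "claw": 1},
  {"x": 0.1, "y": 0.1, "z": 3.1, "rx": 0, "ry": 0, "rz": 0, "claw": 1},
  {"x": 0.1, "y": 0.1, "z": 3.1, "rx": 0, "ry": 0, "rz": 0, "claw": 1},
  {"x": 0.1, "y": 0.1, "z": 3.1, "rx": 0, "ry": 0, "rz": 0, "claw": 1},
  {"x": 0.1, "y": 0.1, "z": 3.1, "rx": 0, "ry": 0, "rz": 0, "claw": 1},
])

```text
clock: 11.48
position: [0.4741, -0.1834, 0.0305]
orientation: [3.14, -0.094, 0.001]
contact_force: [0.5, 0.1, 0.3]
opening: 0.04
gripper_force: 60.9
```

>>> step_arm([
  {"x": 0, "y": 0, "z": 0, "rx": 0, "ry": 0, "rz": 0, "claw": 0.4},
  {"x": 0, "y": 0, "z": 0, "rx": 0, "ry": 0, "rz": 0, "claw": 0.2},
  {"x": 0, "y": 0, "z": 0, "rx": 0, "ry": 0, "rz": 0, "claw": 0.1},
  {"x": 0, "y": 0, "z": 0, "rx": 0, "ry": 0, "rz": 0, "claw": 0.1},
  {"x": 0, "y": 0, "z": 0, "rx": 0, "ry": 0, "rz": 0, "claw": 0.1},
  {"x": 0, "y": 0, "z": 0, "rx": 0, "ry": 0, "rz": 0, "claw": 0.1},
  {"x": 0, "y": 0, "z": 0, "rx": 0, "ry": 0, "rz": 0, "claw": 0.1},
  {"x": 0, "y": 0, "z": -1, "rx": 0, "ry": 0, "rz": 0, "claw": 0.1},
  {"x": 0, "y": 0, "z": -3, "rx": 0, "ry": 0, "rz": 0, "claw": 0.1},
  {"x": 0, "y": 0, "z": -6, "rx": 0, "ry": 0, "rz": 0, "claw": 0.1},
])

```text
clock: 12.32
position: [0.4721, -0.1831, 0.0895]
orientation: [-3.139, 0.094, 0.008]
contact_force: [1.1, 0.5, 0.0]
opening: 0.0769
gripper_force: 0.0
```

>>> step_arm([
  {"x": 0, "y": 0, "z": -3, "rx": 0, "ry": 0, "rz": 0, "claw": 0.1},
  {"x": 0, "y": 0, "z": -6, "rx": 0, "ry": 0, "rz": 0, "claw": 0.1},
  {"x": 0, "y": 0, "z": -8, "rx": 0, "ry": 0, "rz": 0, "claw": 0.1},
  {"x": 0, "y": 0, "z": -8, "rx": 0, "ry": 0, "rz": 0, "claw": 0.1},
  {"x": 0, "y": 0, "z": -8, "rx": 0, "ry": 0, "rz": 0, "claw": 0.1},
  {"x": 0, "y": 0, "z": -8, "rx": 0, "ry": 0, "rz": 0, "claw": 0.1},
  {"x": 0, "y": 0, "z": -8, "rx": 0, "ry": 0, "rz": 0, "claw": 0.1},
  {"x": 0, "y": 0, "z": -8, "rx": 0, "ry": 0, "rz": 0, "claw": 0.1},
  {"x": 0, "y": 0, "z": -8, "rx": 0, "ry": 0, "rz": 0, "claw": 0.1},
  {"x": 0, "y": 0, "z": -8, "rx": 0, "ry": 0, "rz": 0, "claw": 0.1},
])

```text
clock: 13.15
position: [0.4737, -0.1834, 0.1698]
orientation: [-3.14, 0.094, 0.002]
contact_force: [1.3, 0.2, 0.1]
opening: 0.0766
gripper_force: 0.0
```

Run:
```python
from h import *
from bench import arm
s=arm.observe();b=arm.camera('wrist')
g=cv2.cvtColor(b,cv2.COLOR_RGB2GRAY);m=(g[:,:]<125).astype(np.uint8)
I=arm.camera_info('wrist');print(s['position'],s['opening'],s['contact_force'])
n,l,st,cc=cv2.connectedComponentsWithStats(m)
for i in range(1,n):
    if 300<st[i,4]: print(st[i],cc[i].round(),cast(I,cc[i],.05,s).round(3))
print(g[160:310:6,322]);print(g[250,240:400:5])
```

```text
[ 0.4736684  -0.18341604  0.16975359] 0.0766296607423579 [1.25498743 0.15703117 0.13983178]
[    0     0   640   400 92792] [232. 265.] [[ 0.417 -0.1    0.05 ]]
[  70  191   84   77 4231] [111. 230.] [[0.456 0.001 0.05 ]]
[122 115  31  58  62  61  79 119 118 118 118 107  79 149 148 149 148 143
 148 143 146 146 147 145 145]
[148 149 147 150 144 148 147 144 148 148 147 150 143 146 145 146 146 147
 147 150 146 146 146 146 149 148 144 146 148 147 148 144]
```

Run:
```python
from h import *
from bench import arm
s=arm.observe();b=arm.camera('wrist');I=arm.camera_info('wrist')
g=cv2.cvtColor(b,cv2.COLOR_RGB2GRAY)
print(g[150:250:4,322]);print(g[210,260:390:4])
m=((g>50)&(g<130)).astype(np.uint8);n,l,st,cc=cv2.connectedComponentsWithStats(m[:, :]);k=l[210,322];print(st[k],cc[k])
P=cast(I,[(322,212),(322,234),(295,212),(348,212)],.054,s);print(P.round(4))
# other grey stopper, side view change at its place
a=arm.camera('side').astype(int);d=np.abs(a-np.load('side.npy').astype(int)).max(2)[155:182,302:328];print('other change',d.mean(),(d>40).sum())
```

```text
[147 139 136 121 116  65  41  63  61  64  60  58 121 123 117 116 118 116
 125 108  63 167 151 148 149]
[107 162 177 176 177 178 177 179 178 177 122 112 113 115 117 117 117 117
 120 118 118 165 178 179 176 176 175 178 178 179 176 136  49]
[    0     0   640   389 47118] [145.89246148 180.59467719]
[[ 0.4624 -0.1828  0.054 ]
 [ 0.4428 -0.1816  0.054 ]
 [ 0.4637 -0.1603  0.054 ]
 [ 0.4611 -0.2044  0.054 ]]
other change 3.858974358974359 0
```

```bash
python3 -c "
from bench import arm
print(arm.close_job())"
```

```text
the job is handed in; nothing more can be done
None
```

The paper stopper has a 32 mm shank and stopped at the mouth of the bore, so I put it upright in the tray's narrow compartment, left the other grey stopper where it stood, and handed the job in (no verdict came back).

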